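Clip the work lamp on its slide and index the slide towards the mainboard

ROBOT

A 6-joint arm with a two-finger parallel gripper is mounted at the origin on the work surface. World frame = base frame: x ahead of the robot, y to its left, z up, the work surface at z = 0. Lengths are in mm, angles in rad, forces in N, time in s.
With the tool pointing down it reaches from about 350 to 875 mm from the base axis. Payload 4.2 kg.
Tool frame: the origin (TCP) lies at the very end of the fingers, on their centre line; the grasp point (between the pads) lies 19 mm behind it (arm.grasp_offset is the distance from the TCP to the grasp point, in mm); z points along the fingers, y is the direction in which the jaws open and shut (so a half turn about z gives the same grasp; the last joint's range is limited). The gripper opens to 85 mm and grips with 20 to 120 N. Pads are 22 mm wide; open, the fingers measure 114 mm over their backs; the gripper's body (76 mm by 85 mm) begins 54 mm behind the grasp point. The pads swing forward as they close: fully open they stand 13 mm farther back than shut.
Start: joints at [-0.994, 0.385, 0.008, 0, -1.194, -0.259], TCP at [195.314, -593.676, 231.312] pointing down, gripper open.
Joint ranges: [-3.14, 3.14], [-1.21, 2.06], [-1.07, 1.41], [-3.16, 2.05], [-2.99, -0.16], [-3.1, 3.1]. Speed limits (rad/s): [2.79, 2.79, 3.14, 3.14, 3.14, 3.14].

INTERFACE

Orientations are given as a unit quaternion [x, y, z, w].
In Python, from bench import arm gives the robot as it stands.
- The arm moves only by the tool arm_command, never from a script. Its argument "commands" is one flat list of numbers, 4 for each row, row after row: the shift along the tool's x, y, z in m, then the turn about the tool's z in degrees. In form: [tx, ty, tz, roll, tx, ty, tz, roll, ...]. A call has exactly 5 rows; each row shifts and turns the pose as measured when the row begins, along the tool's axes as they then stand; what a row does not reach is not made up. A row lasts 1/10 s, in which the tool goes at most 50 mm and 8.59 degrees, less where a joint would pass 70% of its speed; a pose out of reach is approached as far as the arm can. A call with a gripper value outside its range is refused whole. "jaw" is the opening, from 0 (shut) to 1 (fully open), set as the call begins (left out, the last holds). The fingers move at their own pace and stop on an object; the grip force is fixed at half the most. Time passes only in rows, so rows that do not move let the fingers close, or fill a call up. It gives the time, the measured TCP pose, the force and the opening at its end, in the units of the state.
- arm.read_state(): the state, without advancing time (a new reading comes with each control period).
- arm.get_image(name): name is "scene" or "top" or "wrist"; returns the picture (480x640x3 uint8, red, green, blue); there is no depth.
- arm.camera_info(name): a dict with "camera_matrix" (3x3 intrinsics, pixels), "k1" (the pictures are not rectified: a ray, as slopes to the right and down, at radius r is drawn at 1 + k1 r^2 times it, then the intrinsics apply), "world_from_camera" (4x4, takes a point from camera to world coordinates). Camera axes: x right, y down, z forward; pixel columns grow to the right and rows downward; lengths in mm; the calibration is good to about 2 mm. A picture is of the moment at which its call begins: read the wrist's pose just before it. camera_info takes no time and is no camera call; for the wrist camera it gives the pose at the moment of the call.
- arm.job_done(): hands the job in, once; it reports no verdict.
Trained networks look in the newest picture that a camera, given by its name, has taken for a name from the list of things; names that differ only in an ending like _2 or _b are one class to them, and where a whole thing is asked for, a point or a joint stands for the part that bears it (a point fixed in the world has none). Each returns a list of dicts, best first, with "confidence" (0 to 1); they miss things now and then, are a little off and sometimes report something else, mostly with a low value. They report only what shows in the picture. A call takes as long as a camera call. They do not tell look-alikes from the thing itself.
- arm.regions_of(camera, target): "mask" (480x640 bool, what is visible of it).
- arm.place_of(camera, target): "centre" ([x, y, z] in mm, in the coordinates of the camera as it stood for that picture, good to about 4 mm: a listed point, or the origin of a listed thing).
The state is a dict: "clock": time; "joints": joint angles; "joint_vel": joint speeds; "joint_efforts": joint torques, N m; "position": TCP position; "ee_rot": TCP orientation; "contact_force": force on the tool from outside, world axes, zero at the start; "wrist_torque": the same for the moment, N m; "gripper_width": finger opening in mm.
Only numpy, scipy, OpenCV 4.12 (cv2) and the standard library are available. Lean on these libraries where they do the work, as an engineer would, in place of code of your own. Each camera call takes 0.05 s, during which the arm holds its last target.

TASK

Get the light onto the laptop mainboard: take the little sprung clip lamp and clip it upright on the top edge of the upright plate on the lamp slide's arm, pushed well down over the middle of the edge, and let go of it. Then grip the black plunger knob of the slide, pull it up until the pin is clear, move the slide exactly one hole along its rail towards the mainboard (not towards the parts tray, and not past that hole) and let the pin go fully home there. Finish while still holding the knob with the pin home and the lamp still clipped on; leave the tin, the screwdriver and the fan where they are.

Things in the scene. Friction and masses are not known exactly. Their poses are not given: they have to be found in the camera images.
- rail: Fixed lamp-slide rail, a dark 70 x 250 mm steel foot plate with an aluminium ladder on it, 20 mm high (end stops 28 mm). Origin: middle of its underside on the table; y runs along the rail, x across it, z up. Five slots for the lock pin, 12 mm long, 40 mm apart, at y = -80, -40, 0, 40, 80 mm.
- slide (a joint): Position of the aluminium slide along the rail's +y in m: 0 = middle slot (its start, within 1 mm), +-0.040 = the slots next to it; travel +-0.085; rubs with 1.5 N. Saddle 60 x 46 mm, top 36 mm above the table, with a 20 mm wide bush up to 50 mm under the knob; a flat arm (18 mm wide, top at 36 mm) reaches to the rail's +x and carries the upright clip plate.
- clip_edge (a point): Middle of the top edge of the upright aluminium clip plate on the slide's arm, 90 mm above the table, 120 mm from the knob's axis in the rail's +x. Plate: 6 mm thick along y, 40 mm wide along x, free for 54 mm below the edge. Axes as the rail's. Moves with the slide.
- plunger (a joint): Lift of the lock pin in m: 0 = fully home, 0.018 = top of its travel. The 8 mm round-ended pin reaches 10 mm into the slot, so it is clear above 0.010. A spring pushes it down with 3 N at home and about 6 N at the top; let down beside a slot it rests on the rung at 0.010.
- knob (a point): Middle of the upright black plunger knob on the slide's saddle, a cylinder 26 mm in diameter and 28 mm high; 68 mm above the table when the pin is home. It pulls straight up. Moves with slide and pin.
- lamp: Black sprung clip lamp, 100 g, upright on its shut jaws. Origin: middle of its underside, z up, x along the hinge pin 52 mm up. Jaws 36 mm wide (x), 44 mm long, meet at y = 0, together 27 mm thick. The handles end in rubber bars 12 mm thick, 30 mm long (x), 88 mm up, 54 mm over all in y: squeeze these together. Lamp head, 32 mm across, at x = +42 mm, 48 to 62 mm up. Either way round is right.
- lamp_jaw (a joint): How far each of the lamp's two halves is swung open, in rad: 0 shut, 0.3 fully open; the halves are geared together and open evenly. Sprung shut, 3 N at the handles when shut, 9 N when open. Bars squeezed from 54 to 36 mm open the jaw tips by about 23 mm (0.23). On the 6 mm plate it reads about 0.055. Squeezed hard while it still stands on the table it is pushed askew; lifted first by a light squeeze (bars at 49 mm), it stays straight.
- lamp_mouth (a point): Middle between the lamp's jaw tips, 2 mm above the lamp's origin along its z.
- mainboard: Bare laptop circuit board on a grey foam pad, 140 x 110 mm and up to 17 mm high, with flat chips and connectors; fixed. Origin: middle of its underside. It lies beyond the rail (+x of it), to one side (+y or -y of the rail's frame), level with the clip plate.
- parts_tray: Flat grey plastic tray with six compartments and screws, 140 x 110 x 16 mm, fixed. Origin: middle of its underside. It lies on the other side, opposite the mainboard.
- tin: Bystander: closed steel tin, 56 mm in diameter and 60 mm high. Origin: middle of its underside.
- screwdriver: Bystander: screwdriver, 170 mm long, lying on the table.
- fan: Bystander: flat black cooling fan, 62 x 62 x 15 mm. Origin: middle of its underside.
Things that resemble listed ones, but are neither listed nor needed, are in the scene too. Leave any blue or green look-alike of the mainboard alone.

How it is judged (in metres and radians):
On the way, in this order (a step that is already met when the one before it is completed fails the run):
1. the lamp is clipped on the plate's edge and let go, the slide still locked in its first hole (z of lamp_mouth in the frame of clip_edge between -0.056 and -0.012 m and horizontal distance between lamp_mouth and clip_edge below 0.022 m and value of joint lamp_jaw above 0.025 rad and angle between lamp's own z axis and vertical below 0.35 rad and contact force between lamp and slide above 0.5 N and contact force between the fingers and lamp below 0.1 N and value of joint plunger below 0.003 m and value of joint slide between -0.006 and 0.006 m), for 0.2 s.
2. the plunger is pulled up by the knob until the pin is clear (value of joint plunger above 0.0105 m and contact force between the fingers and plunger above 1 N), for 0.1 s.
3. the slide is at the next hole towards the mainboard with the pin home (((y of mainboard in the frame of rail above 0 m and value of joint slide between 0.036 and 0.044 m) or (y of mainboard in the frame of rail below 0 m and value of joint slide between -0.044 and -0.036 m)) and value of joint plunger below 0.003 m), for 0.2 s.
At the end, for the whole second after the job is handed in: The slide is within 4 mm of the next hole on the mainboard's side, the pin home within 3 mm, the knob still held by the fingers (over 2 N), and the lamp clipped upright (within 0.35 rad), at rest, untouched, its jaws at least 12 mm over the plate's edge and within 22 mm of the edge's middle (all of step 3 and contact force between the fingers and plunger above 2 N and z of lamp_mouth in the frame of clip_edge between -0.056 and -0.012 m and horizontal distance between lamp_mouth and clip_edge below 0.022 m and value of joint lamp_jaw above 0.025 rad and angle between lamp's own z axis and vertical below 0.35 rad and contact force between lamp and slide above 0.5 N and contact force between the fingers and lamp below 0.1 N and linear speed of lamp below 0.03 m/s); the arm keeps its last pose, push and grip.
It fails at once if a bystander (tin, screwdriver, fan) is moved by more than 30 mm (distance of any of tin, screwdriver, fan from where it was at the start of the episode above 0.03 m).
It fails at once if the slide goes past the next hole or well off the wrong way ((y of mainboard in the frame of rail above 0 m and (value of joint slide above 0.055 m or value of joint slide below -0.02 m)) or (y of mainboard in the frame of rail below 0 m and (value of joint slide below -0.055 m or value of joint slide above 0.02 m))).
It also fails if it takes over 62 s, if anything falls off the work surface, if the arm or the gripper's body presses on something with over 40 N, if the wrist force passes 120 N, or if a joint passes its speed limit or range.

## Working session

There is one attempt and no reset: what is moved stays moved. The work goes in short steps, Python scripts to look and compute and a tool call to move; the robot and the scene stay as the last step left them, time stands still between calls to the robot, and variables do not carry over. Pictures are saved under pics/ and viewed, and the job is handed in when it is done.

Besides the shell and the picture viewer there is one more tool, called after ">>>" as name(argument=value, ...), one argument or row to a line, values as JSON. arm_command: Moves the arm, as the interface text tells. Its arguments: {"type":"object","properties":{"commands":{"type":"array"},"jaw":{"type":"number"}},"required":["commands"]}

```bash
ls; mkdir -p pics; cat > h.py <<'E'
import numpy as np, cv2, json
from bench import arm
def save(cam,fn):
    im=arm.get_image(cam); cv2.imwrite('pics/'+fn,cv2.cvtColor(im,cv2.COLOR_RGB2BGR)); return im
def w(cam,p,T=None):
    T=np.array(arm.camera_info(cam)['world_from_camera']) if T is None else T
    return (T@np.r_[p,1])[:3]
def proj(cam,P,T=None):
    ci=arm.camera_info(cam);K=np.array(ci['camera_matrix']);T=np.array(ci['world_from_camera']) if T is None else T
    c=np.linalg.inv(T)@np.r_[P,1];a=c[:2]/c[2];r2=a@a;a=a*(1+ci['k1']*r2)
    return K[:2,:2]@a+K[:2,2]
def ray_z(cam,uv,z,T=None):
    ci=arm.camera_info(cam);K=np.array(ci['camera_matrix']);T=np.array(ci['world_from_camera']) if T is None else T
    d=(np.array(uv)-K[:2,2])/np.array([K[0,0],K[1,1]]);a=d.copy()
    for _ in range(20): a=d/(1+ci['k1']*(a@a))
    v=T[:3,:3]@np.r_[a,1];o=T[:3,3];return o+v*(z-o[2])/v[2]
E
python3 - <<'E'
from h import *
save('scene','s0.png');save('top','t0.png')
s=arm.read_state();print(s)
for c in ['top','scene']:
    for n in ['rail','clip_edge','knob','lamp','lamp_mouth','mainboard','parts_tray','tin','screwdriver','fan']:
        for r in arm.place_of(c,n)[:3]: print(c,n,round(r['confidence'],2),w(c,r['centre']).round(1))
print(arm.read_state()['clock'])
E
```

```text
pics
{'clock': 0.1, 'joints': array([-9.94375700e-01,  3.85473023e-01,  6.74774907e-03, -4.08127335e-04,
       -1.19400400e+00, -2.58588663e-01]), 'joint_vel': array([-0.0007636 , -0.00156173,  0.00352558,  0.00212331,  0.00038823,
       -0.00011759]), 'joint_efforts': array([-3.39589233e-04, -3.93319881e+01,  1.88929063e+01,  4.19796020e+00,
       -2.61337242e-03,  2.24681014e-05]), 'position': array([ 195.15400648, -593.1965858 ,  230.33319973]), 'ee_rot': array([-1.58173546e-01,  9.87410836e-01,  9.60367899e-04, -2.18503437e-04]), 'contact_force': array([ 0.08463353, -0.17923398, -0.48369688]), 'wrist_torque': array([-0.04874731,  0.01754681, -0.05046865]), 'gripper_width': 85.10899354566318}
top rail 0.65 [ 4.911e+02 -5.100e+01  3.000e-01]
top rail 0.35 [489.6 -44.   67.6]
top clip_edge 0.66 [609.  -20.5  90.2]
top clip_edge 0.4 [ 608.6 -426.2    1.3]
top clip_edge 0.37 [489.2 -48.   68.2]
top knob 0.64 [489.1 -45.6  67.6]
top lamp 0.9 [ 3.856e+02  3.409e+02 -3.000e-01]
top lamp_mouth 0.71 [382.8 338.2   0.6]
top mainboard 0.84 [348.1 186.4   1.2]
top mainboard 0.59 [581.2 124
[... 185 characters left out ...]
river 0.87 [ 606.9 -428.2    0. ]
top fan 0.83 [578.2 393.7   1.1]
top fan 0.24 [385.4 339.6   1. ]
scene rail 0.75 [492.5 -51.    0.9]
scene rail 0.32 [582.4 124.   -4.2]
scene clip_edge 0.89 [610.1 -23.5  86.6]
scene knob 0.64 [486.4 -47.4  67.3]
scene lamp 0.7 [385.8 335.5   2.3]
scene lamp_mouth 0.72 [385.2 335.2   4.8]
scene mainboard 0.95 [244.2 368.4  -1. ]
scene mainboard 0.89 [582.3 127.7   1.2]
scene mainboard 0.77 [348.8 182.5  -2.4]
scene parts_tray 0.56 [ 649.1 -167.2   -1.4]
scene parts_tray 0.39 [579.8 123.7  -1.2]
scene parts_tray 0.28 [488.2 -47.7  69.2]
scene tin 0.61 [ 421.5 -330.8    1.4]
scene screwdriver 0.65 [ 610.1 -429.1   -0.9]
scene fan 0.67 [582.1 396.5   1.1]
1.1
```

View pics/s0.png

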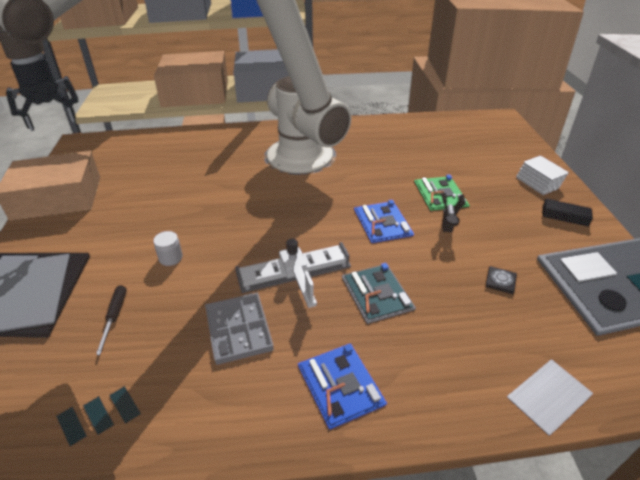

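View pics/t0.png

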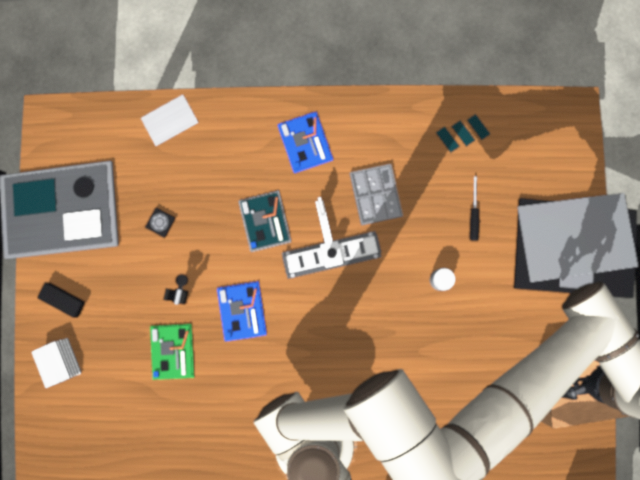

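```bash
python3 - <<'E'
from h import *
im=cv2.imread('pics/t0.png');cv2.imwrite('pics/t0c.png',cv2.resize(im[250:330,130:240],None,fx=7,fy=7,interpolation=cv2.INTER_CUBIC))
im=cv2.imread('pics/s0.png');cv2.imwrite('pics/s0c.png',cv2.resize(im[170:260,400:500],None,fx=6,fy=6,interpolation=cv2.INTER_CUBIC))
for uv in [(181,280),(177,296)]: print(ray_z('top',uv,55),ray_z('top',uv,90))
for n in ['top','scene','wrist']: print(np.array(arm.camera_info(n)['world_from_camera']).round(2), np.array(arm.camera_info(n)['camera_matrix'])[0])
E
```

```text
[425.97659682 330.4769783   55.        ] [424.79973134 322.37802835  90.        ]
[385.82678078 340.47487899  55.        ] [385.58856429 332.1421915   90.        ]
[[-1.00000e-02 -1.00000e+00  9.00000e-02  3.75640e+02]
 [-1.00000e+00  1.00000e-02  1.00000e-02 -1.59500e+01]
 [-1.00000e-02 -9.00000e-02 -1.00000e+00  1.55209e+03]
 [ 0.00000e+00  0.00000e+00  0.00000e+00  1.00000e+00]] [599.18735468   0.         313.28687707]
[[ 1.00000e-01  6.50000e-01 -7.50000e-01  1.23801e+03]
 [ 9.90000e-01 -7.00000e-02  7.00000e-02 -6.45300e+01]
 [-1.00000e-02 -7.50000e-01 -6.60000e-01  7.35750e+02]
 [ 0.00000e+00  0.00000e+00  0.00000e+00  1.00000e+00]] [466.27709411   0.         318.86958758]
[[-3.1000e-01  9.0000e-01  3.0000e-01  1.1784e+02]
 [ 9.5000e-01  3.0000e-01  1.0000e-01 -6.1942e+02]
 [-0.0000e+00  3.2000e-01 -9.5000e-01  3.7517e+02]
 [ 0.0000e+00  0.0000e+00  0.0000e+00  1.0000e+00]] [345.68284629   0.         317.90394447]
```

View pics/t0c.png

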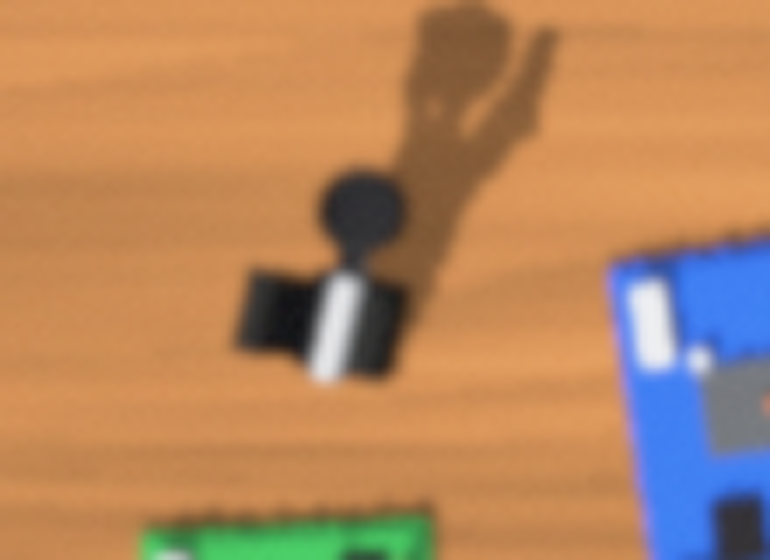

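View pics/s0c.png

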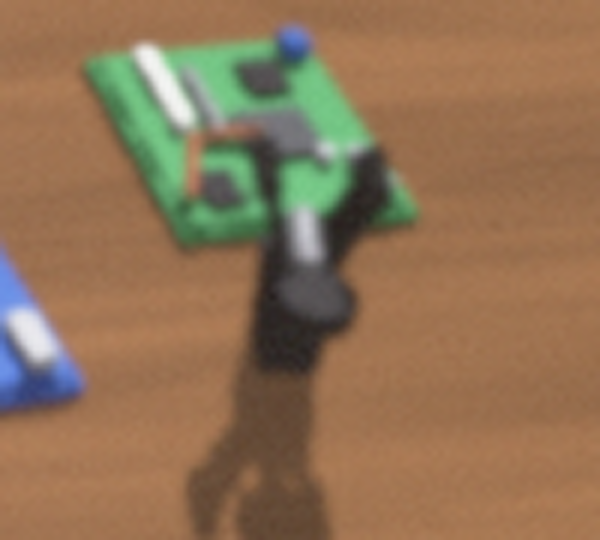

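>>> arm_command(
  commands=[-0.037,0.033,-0.004,0,-0.037,0.033,-0.004,0,-0.037,0.033,-0.004,0,-0.037,0.033,-0.004,0,-0.037,0.033,-0.004,0],
  jaw=1,
)

```text
clock: 1.6
position: [319.8, -379.4, 249.0]
ee_rot: [-0.153, 0.988, 0.001, -0.001]
contact_force: [1.9, 1.5, 0.5]
gripper_width: 85.5
```

>>> arm_command(
  commands=[-0.037,0.033,-0.004,0,-0.037,0.033,-0.004,0,-0.037,0.033,-0.004,0,-0.037,0.033,-0.004,0,-0.037,0.033,-0.004,0],
)

```text
clock: 2.1
position: [445.5, -164.1, 271.3]
ee_rot: [-0.153, 0.988, -0.001, 0.002]
contact_force: [1.5, -1.0, 0.3]
gripper_width: 85.4
```

```bash
python3 - <<'E'
from h import *
save('wrist','w0.png');T=np.array(arm.camera_info('wrist')['world_from_camera'])
for n in ['clip_edge','knob','rail']:
    for r in arm.place_of('wrist',n)[:2]: print(n,round(r['confidence'],2),w('wrist',r['centre'],T).round(1))
E
```

```text
clip_edge 0.68 [614.3 -18.   94.9]
clip_edge 0.28 [493.1 -49.5  68.7]
knob 0.85 [494.5 -48.7  66.5]
rail 0.74 [496.  -43.6   5.4]
```

View pics/w0.png

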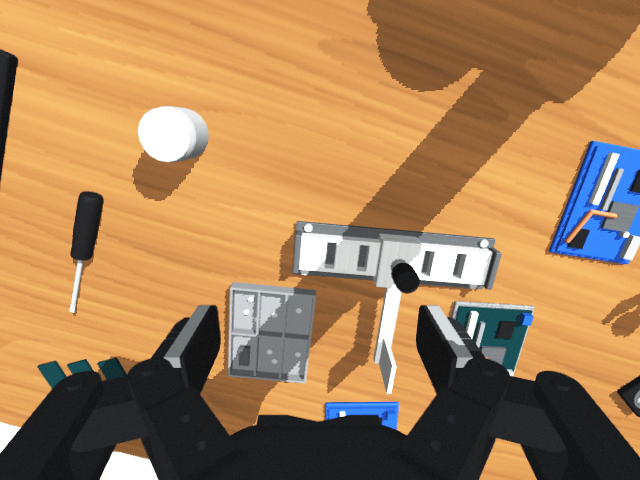

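>>> arm_command(
  commands=[-0.008,0.049,0.002,0,-0.008,0.049,0.002,0,-0.008,0.049,0.002,0,-0.008,0.049,0.002,0,-0.008,0.049,0.002,0],
)

```text
clock: 2.8
position: [409.0, 75.9, 259.3]
ee_rot: [-0.141, 0.99, -0.001, 0.001]
contact_force: [0.6, -0.5, 0.1]
gripper_width: 85.5
```

>>> arm_command(
  commands=[-0.008,0.049,0.003,0,-0.008,0.049,0.003,7.5,-0.002,0.049,0.003,7.5,0.004,0.049,0.003,7.5,0.01,0.049,0.003,7.5],
)

```text
clock: 3.3
position: [382.3, 317.7, 245.0]
ee_rot: [0.128, 0.992, -0.0, 0.002]
contact_force: [0.8, 0.0, 0.3]
gripper_width: 85.6
```

```bash
python3 - <<'E'
from h import *
save('wrist','w1.png');T=np.array(arm.camera_info('wrist')['world_from_camera'])
for n in ['lamp','lamp_mouth','lamp_jaw']:
    for r in arm.place_of('wrist',n)[:2]: print(n,round(r['confidence'],2),w('wrist',r['centre'],T).round(1))
print(arm.read_state()['position'],T.round(3).tolist())
E
```

```text
lamp 0.77 [387.  344.6   1.1]
lamp_mouth 0.9 [387.3 340.6   7. ]Traceback (most recent call last):
  File "<stdin>", line 4, in <module>
ValueError: it knows: clip_edge, fan, knob, lamp, lamp_mouth, mainboard, parts_tray, rail, screwdriver, tin
```

View pics/w1.png

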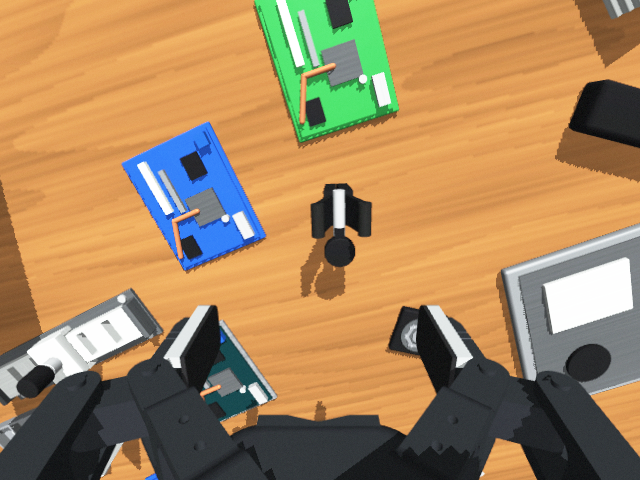

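```bash
python3 - <<'E'
from h import *
im=cv2.imread('pics/w1.png');cv2.imwrite('pics/w1c.png',cv2.resize(im[175:275,290:390],None,fx=6,fy=6,interpolation=cv2.INTER_CUBIC))
E
```

```text
(no output)
```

View pics/w1c.png

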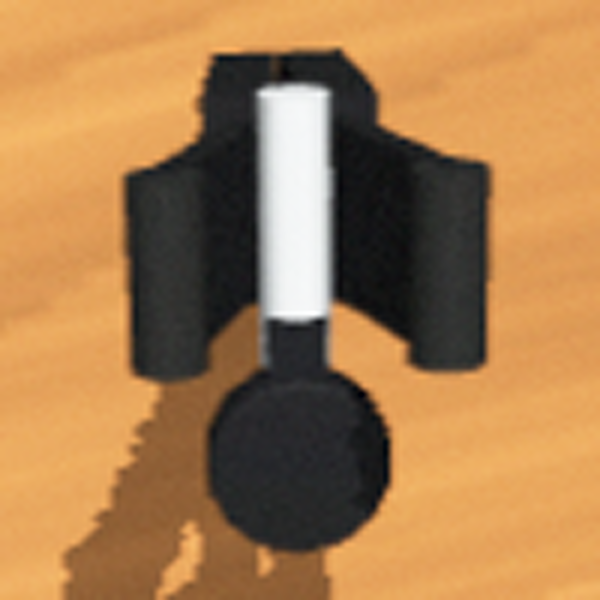

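```bash
python3 - <<'E'
from h import *
f=lambda x,y,z: ray_z('wrist',(290+x/6-.4,175+y/6-.4),z)
L=f(168,277,90);R=f(448,267,90);print(L,R,(L+R)/2,np.linalg.norm(R-L))
a,b=f(294,90,55),f(297,318,55);d=b-a;print('pin',a,b,np.degrees(np.arctan2(d[1],d[0])),np.linalg.norm(d))
h=f(298,457,58);print('head',h)
d=R-L;print('yawbars',np.degrees(np.arctan2(d[1],d[0]))-90)
d=h-(L+R)/2;print(np.degrees(np.arctan2(d[1],d[0])))
s=arm.read_state();print(s['position'],s['ee_rot'])
E
```

```text
[382.59595158 316.93836687  90.        ] [391.29756061 357.60537235  90.        ] [386.94675609 337.27186961  90.        ] 41.58753820871445
pin [366.63651011 341.86099389  55.        ] [404.13794646 333.60085066  55.        ] -12.421738922153459 38.400360606670425
head [427.19401228 328.22585715  58.        ]
yawbars -12.07758208248508
-12.667347497296198
[382.39089944 318.28295336 243.91805231] [ 0.12398678  0.99228203 -0.00121702  0.00147308]
```

>>> arm_command(
  commands=[0,0.01,0.03,-1.9,0,0.01,0.03,0,0,0,0.02,0,0,0,0.01,0,0,0,0,0],
  jaw=1,
)

```text
clock: 3.95
position: [391.6, 330.2, 152.6]
ee_rot: [0.111, 0.994, -0.001, 0.002]
contact_force: [-0.3, -0.8, -0.8]
gripper_width: 85.6
```

```bash
cat >> h.py <<'E'
from scipy.spatial.transform import Rotation as Ro
def tool(target,yaw):
    """shift in tool axes (mm) to world target & roll deg to tool yaw (lamp/rail x angle; tool X is opposite)"""
    s=arm.read_state();R=Ro.from_quat(s['ee_rot']).as_matrix();d=R.T@(np.array(target)-s['position'])
    cur=np.degrees(np.arctan2(-R[1,0],-R[0,0]));print('pos',s['position'].round(1),'yaw',cur.round(2),'tilt',R[:2,2].round(4),'F',s['contact_force'].round(1),'w',round(s['gripper_width'],1),'t',s['clock'])
    print('tool shift',d.round(1),'roll',round(cur-yaw,2))
E
python3 - <<'E'
from h import *
tool([387,337.5,65],-12.3)
save('wrist','w2.png')
E
```

```text
pos [391.6 330.2 152.6] yaw -12.78 tilt [ 0.004  -0.0022] F [-0.3 -0.8 -0.8] w 85.6 t 3.95
tool shift [ 6.5  6.2 87.6] roll -0.48
```

View pics/w2.png

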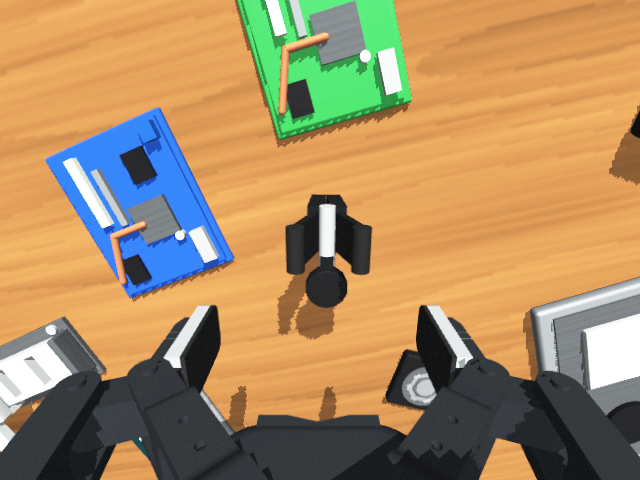

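```bash
python3 - <<'E'
from h import *
L=ray_z('wrist',(295.2,250),90);R=ray_z('wrist',(361.5,249.5),90);print((L+R)/2,np.linalg.norm(L-R),np.degrees(np.arctan2((R-L)[1],(R-L)[0]))-90)
tool([387,337.5,65],-12.3)
E
```

```text
[388.11409033 337.68417552  90.        ] 42.33209096372645 -12.312204281297255
pos [391.9 330.6 153.5] yaw -12.77 tilt [ 0.005 -0.001] F [-0.1 -0.3  0.6] w 85.1 t 4.0
tool shift [ 6.7  5.6 88.4] roll -0.47
```

>>> arm_command(
  commands=[0.003,0.003,0.01,0,0.003,0.003,0.015,0,0,0,0.02,0,0,0,0.02,0,0,0,0.01,0],
  jaw=1,
)

```text
clock: 4.5
position: [391.4, 341.3, 82.3]
ee_rot: [0.112, 0.994, 0.007, 0.007]
contact_force: [-0.1, 0.3, 0.3]
gripper_width: 85.0
```

```bash
python3 - <<'E'
from h import *
tool([387.5,337.6,65],-12.3)
save('wrist','w3.png')
E
```

```text
pos [391.4 341.3  82.3] yaw -12.86 tilt [0.0148 0.013 ] F [-0.1  0.3  0.3] w 85.0 t 4.5
tool shift [ 3.1 -4.7 17.2] roll -0.56
```

View pics/w3.png

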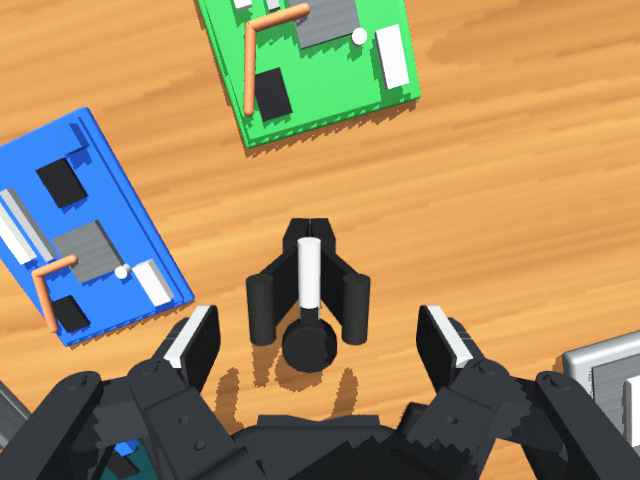

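>>> arm_command(
  commands=[0.003,-0.004,0.002,0,0,0,0,0,0,0,0.005,0,0,0,0.005,0,0,0,0.003,0],
  jaw=1,
)

```text
clock: 5.05
position: [388.5, 339.5, 68.6]
ee_rot: [0.112, 0.994, 0.009, 0.008]
contact_force: [0.2, 0.1, -0.8]
gripper_width: 85.6
```

```bash
python3 - <<'E'
from h import *
tool([387.5,337.6,65],-12.3)
save('wrist','w4.png')
E
```

```text
pos [388.5 339.5  68.6] yaw -12.83 tilt [0.0178 0.0171] F [ 0.2  0.1 -0.8] w 85.6 t 5.05
tool shift [ 0.5 -2.2  3.5] roll -0.53
```

View pics/w4.png

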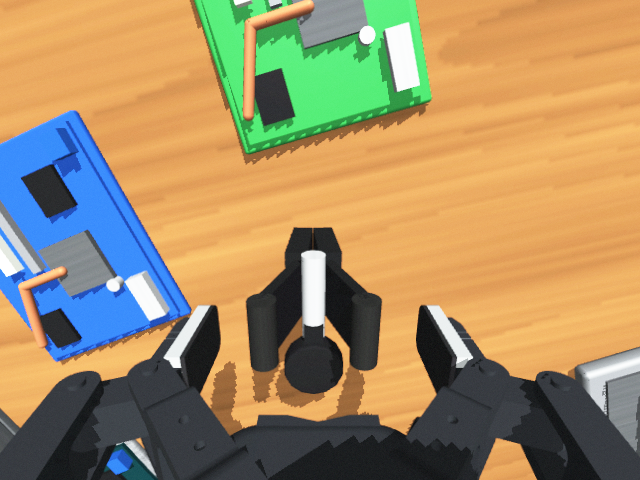

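>>> arm_command(
  commands=[0.0005,-0.002,0.002,0,0,0,0.002,0,0,0,0,0,0,0,0,0,0,0,0,0],
  jaw=0.63,
)

```text
clock: 5.6
position: [387.6, 337.5, 63.7]
ee_rot: [0.112, 0.994, 0.009, 0.008]
contact_force: [-0.6, -0.4, 0.1]
gripper_width: 54.0
```

>>> arm_command(
  commands=[0,0,0,0,0,0,0,0,0,0,0,0,0,0,0,0,0,0,0,0],
  jaw=0.575,
)

```text
clock: 6.1
position: [388.5, 339.2, 65.0]
ee_rot: [0.111, 0.994, 0.011, 0.009]
contact_force: [-0.6, 0.6, -0.1]
gripper_width: 49.0
```

```bash
python3 - <<'E'
from h import *
tool([387.5,337.6,65],-12.3)
save('wrist','w5.png')
E
```

```text
pos [388.5 339.2  65. ] yaw -12.79 tilt [0.02   0.0199] F [-0.6  0.6 -0.1] w 49.0 t 6.1
tool shift [ 0.6 -1.8 -0. ] roll -0.49
```

View pics/w5.png

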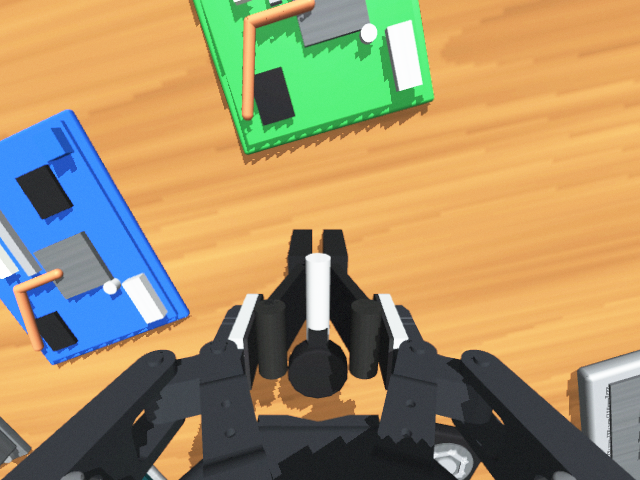

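>>> arm_command(
  commands=[0,0,-0.004,0,0,0,-0.008,0,0,0,-0.015,0,0,0,-0.02,0,0,0,-0.02,0],
  jaw=0.57,
)

```text
clock: 6.65
position: [385.1, 334.6, 131.7]
ee_rot: [0.112, 0.994, 0.006, 0.006]
contact_force: [-0.3, 0.4, -2.0]
gripper_width: 48.7
```

```bash
python3 - <<'E'
from h import *
tool([387.5,337.6,65],-12.3)
save('wrist','w6.png')
save('scene','s6.png')
im=cv2.imread('pics/s6.png');cv2.imwrite('pics/s6c.png',cv2.resize(im[110:270,350:530],None,fx=4,fy=4,interpolation=cv2.INTER_CUBIC))
E
```

```text
pos [385.1 334.6 131.7] yaw -12.86 tilt [0.0133 0.0105] F [-0.3  0.4 -2. ] w 48.7 t 6.65
tool shift [-1.   2.6 66.7] roll -0.56
```

View pics/w6.png

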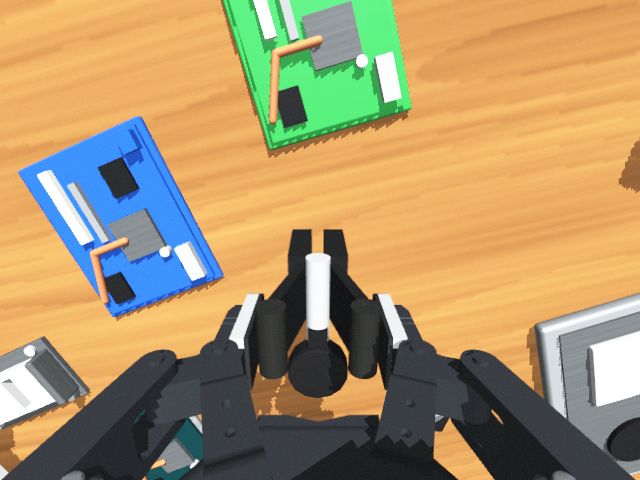

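View pics/s6c.png

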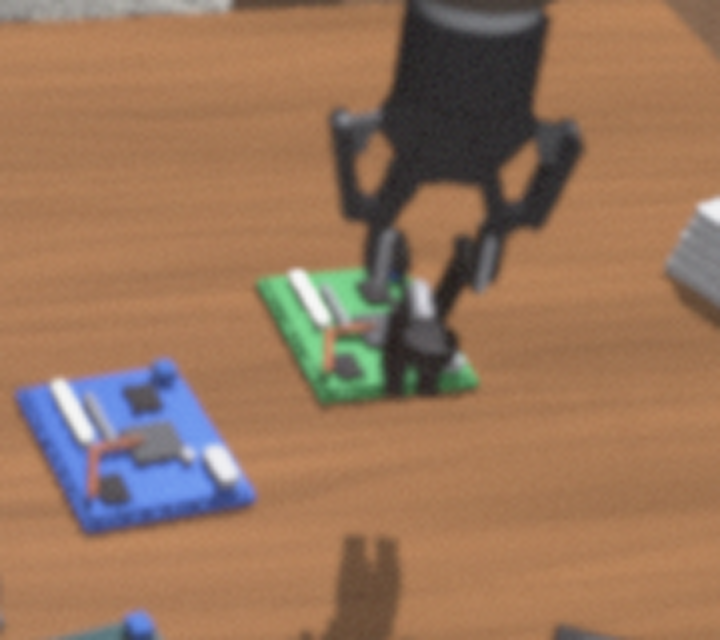

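>>> arm_command(
  commands=[-0.012,-0.008,-0.02,0,-0.024,-0.016,-0.02,0,-0.03,-0.02,-0.015,0,-0.032,-0.023,-0.008,0,-0.032,-0.023,-0.005,0],
  jaw=0.5,
)

```text
clock: 7.25
position: [491.2, 216.7, 201.7]
ee_rot: [0.108, 0.994, 0.007, 0.006]
contact_force: [0.6, 0.8, -0.6]
gripper_width: 43.0
```

>>> arm_command(
  commands=[-0.032,-0.023,0,0,-0.032,-0.023,0,0,-0.03,-0.022,0,-8,-0.025,-0.021,0,-8,-0.012,-0.015,0,-8],
  jaw=0.44,
)

```text
clock: 7.75
position: [608.0, 85.1, 198.2]
ee_rot: [-0.107, 0.994, 0.006, 0.005]
contact_force: [-0.1, 1.4, -2.3]
gripper_width: 37.8
```

```bash
python3 - <<'E'
from h import *
tool([620,50,200],11.3)
save('wrist','w7.png')
E
```

```text
pos [608.   85.1 198.2] yaw 12.32 tilt [0.0081 0.0132] F [-0.1  1.4 -2.3] w 37.8 t 7.75
tool shift [ -4.2 -36.8  -2.2] roll 1.02
```

View pics/w7.png

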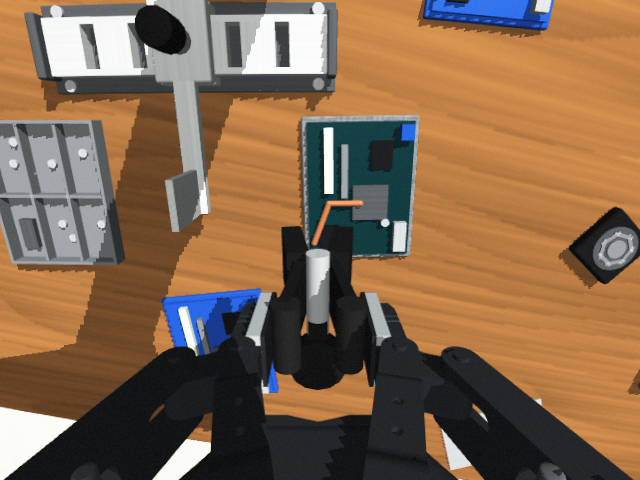

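```bash
python3 - <<'E'
from h import *
im=cv2.imread('pics/w7.png');cv2.imwrite('pics/w7c.png',cv2.resize(im[150:250,140:240],None,fx=7,fy=7,interpolation=cv2.INTER_CUBIC))
cv2.imwrite('pics/w7d.png',cv2.resize(im[0:110,20:350],None,fx=2.4,fy=2.4,interpolation=cv2.INTER_CUBIC))
T=np.array(arm.camera_info('wrist')['world_from_camera'])
for n in ['clip_edge','knob','rail','mainboard']:
    for r in arm.place_of('wrist',n)[:1]: print(n,round(r['confidence'],2),w('wrist',r['centre'],T).round(1))
E
```

```text
clip_edge 0.6 [611.8 -24.   95.7]
knob 0.56 [582.1 122.4   2.7]
rail 0.59 [491.  -52.2   5.8]
mainboard 0.73 [583.6 124.1   2.7]
```

View pics/w7c.png

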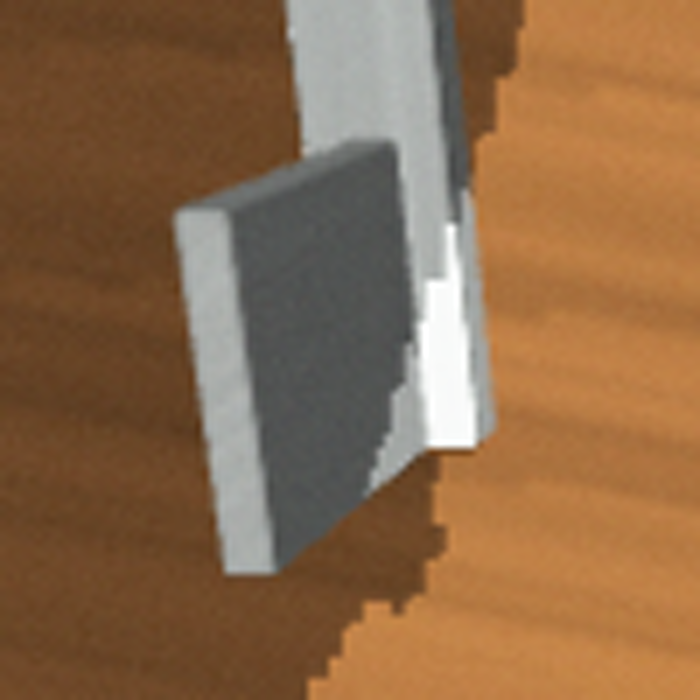

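View pics/w7d.png

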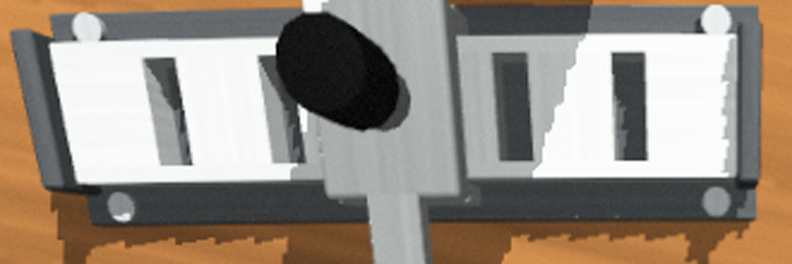

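```bash
python3 - <<'E'
from h import *
tool([620,50,200],11.3)
g=lambda x,y,z: ray_z('wrist',(140+x/7-.43,150+y/7-.43),z)
c=g(226,391,90);n=g(204,210,90);f=g(248.5,572.5,90)
print('mid',c,'len',np.linalg.norm(f-n),'th',np.linalg.norm(g(178,212,90)-g(230,208,90)),'yaw',np.degrees(np.arctan2((f-n)[1],(f-n)[0])),(f+n)/2)
h=lambda x,y,z: ray_z('wrist',(20+x/2.4-.3,y/2.4-.3),z)
for a,b,z in [((75,183),(735,177),20),((95,223),(755,219),2)]:
    a=h(*a,z);b=h(*b,z);d=b-a;print(a,b,np.linalg.norm(d),np.degrees(np.arctan2(d[1],d[0]))-90)
k=h(335,68,82);print('knobtop',k)
E
```

```text
pos [606.4  87.3 198.7] yaw 12.01 tilt [0.0081 0.0136] F [ 1.6  0.4 -1.6] w 37.9 t 8.0
tool shift [ -5.6 -39.3  -1.7] roll 0.71
mid [605.67810424 -23.18253914  90.        ] len 39.525553500752025 th 5.499503422681071 yaw 11.172736684768603 [606.17343851 -23.07771827  90.        ]
[ 534.91751427 -160.05375582   20.        ] [485.79139703  70.33842222  20.        ] 235.57149890763054 12.036815394416934
[ 548.35551431 -165.42565249    2.        ] [496.24968054  81.0236023    2.        ] 251.89730664621558 11.938021400443574
knobtop [488.95269411 -44.11656504  82.        ]
```

>>> arm_command(
  commands=[0.004,-0.02,0,0,0.005,-0.026,0,0,0.005,-0.026,0,0,0.005,-0.023,0,0,0.002,-0.01,0,0],
  jaw=0.42,
)

```text
clock: 8.5
position: [604.6, -15.5, 197.3]
ee_rot: [-0.108, 0.994, 0.007, 0.004]
contact_force: [0.4, 0.1, -1.0]
gripper_width: 36.2
```

```bash
python3 - <<'E'
from h import *
tool([608,-23,200],11.7)
save('wrist','w8.png');save('scene','s8.png')
im=cv2.imread('pics/s8.png');cv2.imwrite('pics/s8c.png',cv2.resize(im[180:330,220:400],None,fx=4,fy=4,interpolation=cv2.INTER_CUBIC))
E
```

```text
pos [604.6 -15.5 197.3] yaw 12.36 tilt [0.007  0.0149] F [ 0.4  0.1 -1. ] w 36.2 t 8.5
tool shift [-1.7 -8.  -2.8] roll 0.66
```

View pics/w8.png

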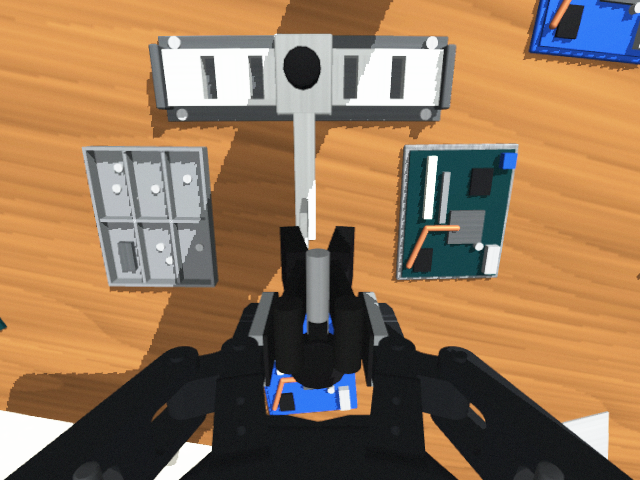

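View pics/s8c.png

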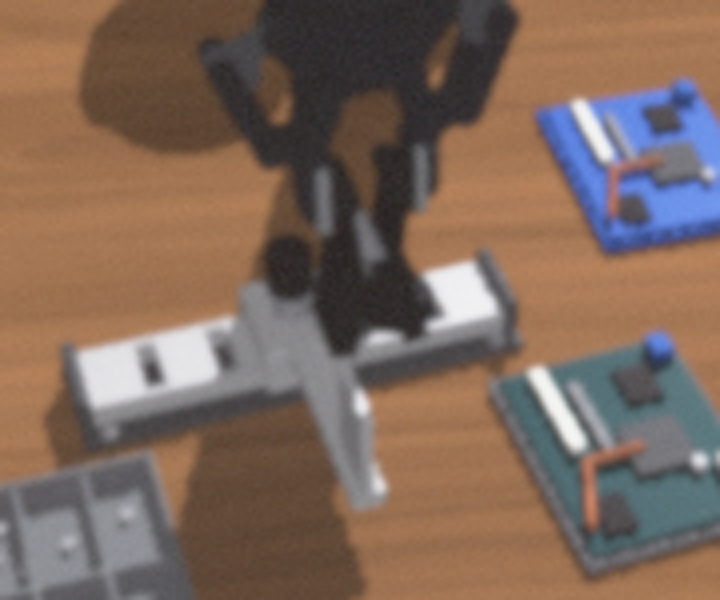

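```bash
python3 - <<'E'
from h import *
im=cv2.imread('pics/w8.png');cv2.imwrite('pics/w8c.png',cv2.resize(im[170:270,270:370],None,fx=7,fy=7,interpolation=cv2.INTER_CUBIC))
a=np.radians(11.7);u=np.array([np.cos(a),np.sin(a),0])
for c in [(608,-23,90),(606,-23,90)]:
  for k in (-20,20): print(c,k,proj('wrist',np.array(c)+k*u).round(1))
print(proj('wrist',[489.5,-46,82]).round(1), ray_z('wrist',(302,67),82))
E
```

```text
(608, -23, 90) -20 [305.7 212.1]
(608, -23, 90) 20 [305.7 261.7]
(606, -23, 90) -20 [306.2 209.5]
(606, -23, 90) 20 [306.2 259.4]
[308.2  64.8] [491.71253436 -49.85557177  82.        ]
```

View pics/w8c.png

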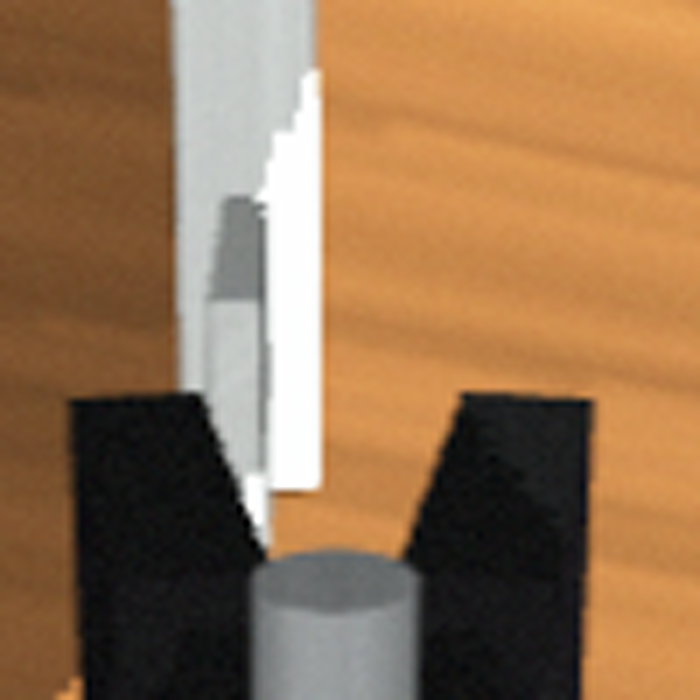

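>>> arm_command(
  commands=[-0.001,-0.006,0.005,0.6,-0.001,-0.005,0.007,0,0,0,0.008,0,0,0,0.006,0,0,0,0.003,0],
  jaw=0.42,
)

```text
clock: 9.1
position: [609.7, -21.9, 165.5]
ee_rot: [-0.104, 0.995, 0.008, 0.004]
contact_force: [-0.9, 1.1, -1.1]
gripper_width: 35.7
```

```bash
python3 - <<'E'
from h import *
tool([609,-26,121],11.7)
im=save('wrist','w9.png');im=cv2.imread('pics/w9.png')
cv2.imwrite('pics/w9c.png',cv2.resize(im[150:310,240:400],None,fx=4,fy=4,interpolation=cv2.INTER_CUBIC))
a=np.radians(11.7);u=np.array([np.cos(a),np.sin(a),0])
for k in (-20,20): print(proj('wrist',np.array([608.2,-25.2,90])+k*u).round(1))
E
```

```text
pos [609.7 -21.9 165.5] yaw 11.89 tilt [0.0074 0.0159] F [-0.9  1.1 -1.1] w 35.7 t 9.1
tool shift [ 2.  -4.5 44.5] roll 0.19
[312.3 219.7]
[312.4 275.5]
```

View pics/w9c.png

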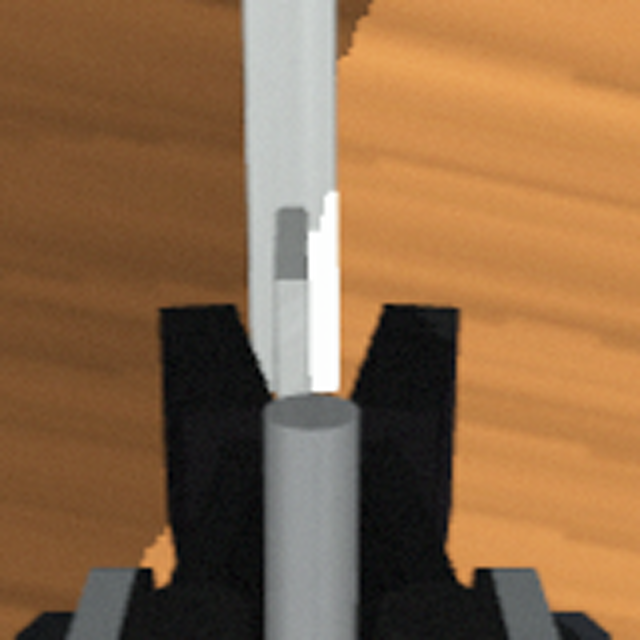

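>>> arm_command(
  commands=[0.002,-0.003,0.001,0,0,-0.0015,0.004,0,0,0,0.007,0,0,0,0.008,0,0,0,0.006,0],
  jaw=0.42,
)

```text
clock: 9.65
position: [609.2, -26.4, 138.0]
ee_rot: [-0.104, 0.995, 0.008, 0.005]
contact_force: [0.1, 0.5, -1.1]
gripper_width: 35.7
```

```bash
python3 - <<'E'
from h import *
tool([608.6,-25.8,121],11.7)
im=save('wrist','w10.png');im=cv2.imread('pics/w10.png')
cv2.imwrite('pics/w10c.png',cv2.resize(im[150:310,240:400],None,fx=4,fy=4,interpolation=cv2.INTER_CUBIC))
E
```

```text
pos [609.2 -26.4 138. ] yaw 11.91 tilt [0.0089 0.0162] F [ 0.1  0.5 -1.1] w 35.7 t 9.65
tool shift [ 0.7  0.4 17. ] roll 0.21
```

View pics/w10c.png

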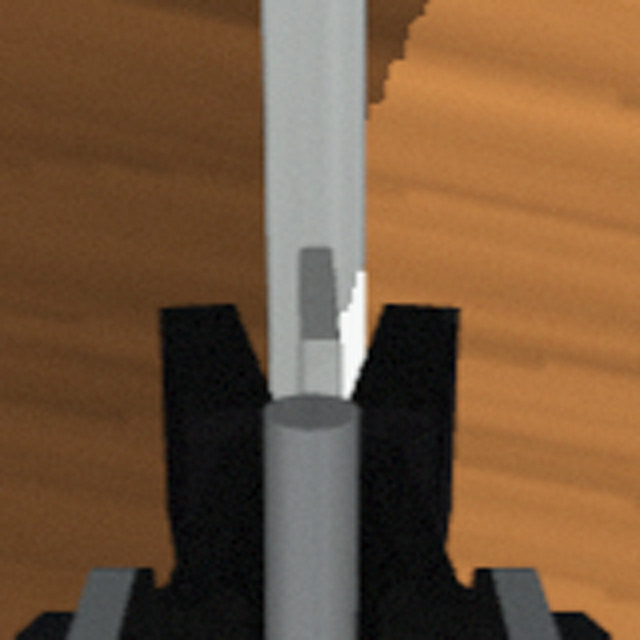

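>>> arm_command(
  commands=[0,0.0015,0.003,0,0,0,0.004,0,0,0,0.004,0,0,0,0.004,0,0,0,0.001,0],
  jaw=0.42,
)

```text
clock: 10.2
position: [608.4, -24.4, 119.2]
ee_rot: [-0.104, 0.995, 0.008, 0.004]
contact_force: [0.8, -0.4, -1.1]
gripper_width: 36.0
```

```bash
python3 - <<'E'
from h import *
tool([608.6,-25.8,121],11.7)
im=save('wrist','w11.png');im=cv2.imread('pics/w11.png')
cv2.imwrite('pics/w11c.png',cv2.resize(im[150:310,240:400],None,fx=4,fy=4,interpolation=cv2.INTER_CUBIC))
save('scene','s11.png')
im=cv2.imread('pics/s11.png');cv2.imwrite('pics/s11c.png',cv2.resize(im[180:330,220:400],None,fx=4,fy=4,interpolation=cv2.INTER_CUBIC))
E
```

```text
pos [608.4 -24.4 119.2] yaw 11.91 tilt [0.0065 0.0159] F [ 0.8 -0.4 -1.1] w 36.0 t 10.2
tool shift [ 0.  -1.4 -1.8] roll 0.21
```

View pics/w11c.png

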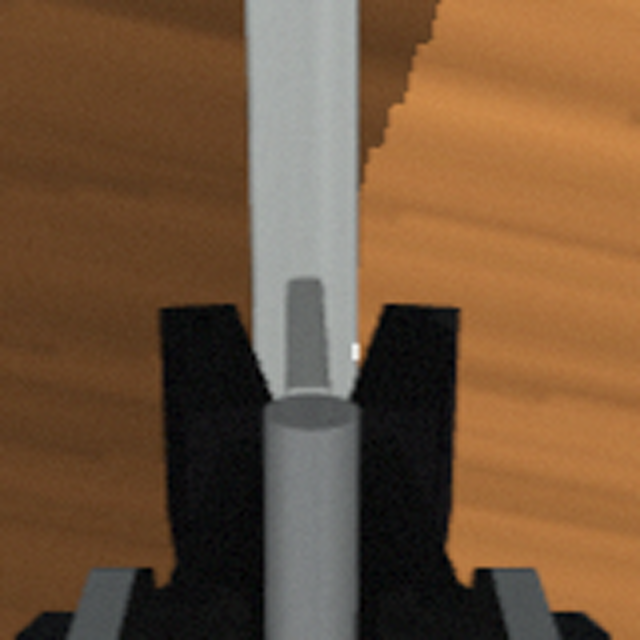

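View pics/s11c.png

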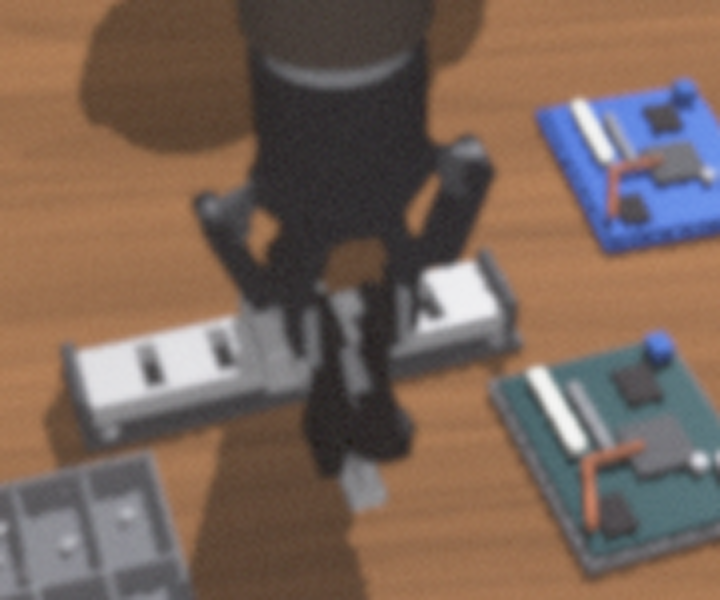

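>>> arm_command(
  commands=[0,-0.0005,0,0,0,0,0,0,0,0,0,0,0,0,0,0,0,0,0,0],
  jaw=0.56,
)

```text
clock: 10.8
position: [609.3, -24.9, 120.6]
ee_rot: [-0.104, 0.995, 0.008, 0.005]
contact_force: [0.8, 0.1, -0.9]
gripper_width: 48.1
```

>>> arm_command(
  commands=[0,0,0,0,0,0,0,0,0,0,0,0,0,0,0,0,0,0,0,0],
  jaw=0.9,
)

```text
clock: 11.3
position: [610.1, -25.0, 121.7]
ee_rot: [-0.104, 0.995, 0.007, 0.006]
contact_force: [0.1, -0.0, 0.3]
gripper_width: 77.0
```

```bash
python3 - <<'E'
from h import *
tool([608.6,-25.8,121],11.7)
im=save('wrist','w12.png')
save('scene','s12.png')
im=cv2.imread('pics/s12.png');cv2.imwrite('pics/s12c.png',cv2.resize(im[180:330,220:400],None,fx=4,fy=4,interpolation=cv2.INTER_CUBIC))
E
```

```text
pos [610.1 -25.  121.7] yaw 11.94 tilt [0.0113 0.016 ] F [ 0.1 -0.   0.3] w 77.0 t 11.3
tool shift [ 1.7 -0.5  0.6] roll 0.24
```

View pics/w12.png

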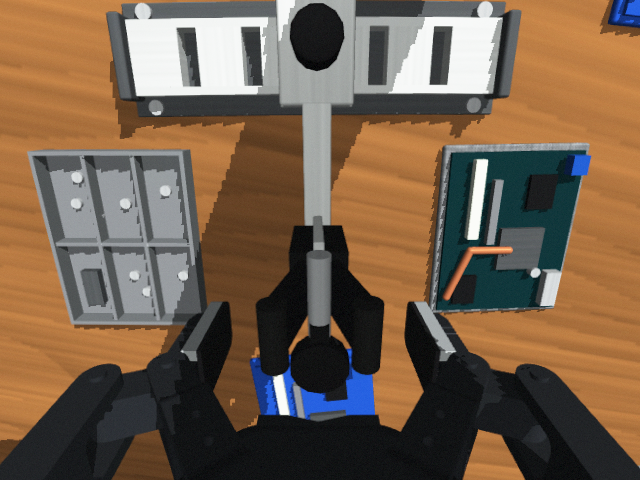

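View pics/s12c.png

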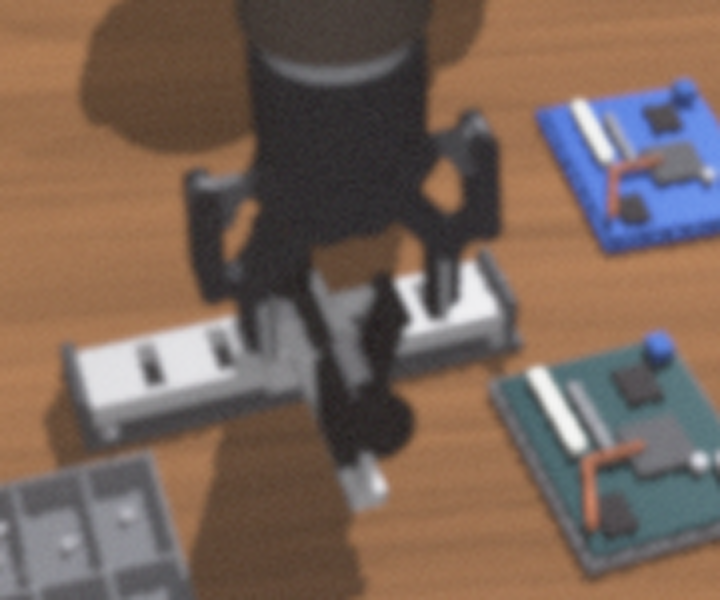

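>>> arm_command(
  commands=[0,0,-0.004,0,0,0,-0.01,0,0,0,-0.015,0,0,0,-0.02,0,0,0,-0.02,0],
  jaw=1,
)

```text
clock: 11.9
position: [607.8, -26.4, 191.9]
ee_rot: [-0.104, 0.995, 0.007, 0.003]
contact_force: [0.7, -0.4, -0.2]
gripper_width: 85.2
```

>>> arm_command(
  commands=[0.015,0,-0.005,0,0.03,0,0,0,0.03,0,0,0,0.025,0,0,0,0.01,0,0,0],
  jaw=1,
)

```text
clock: 12.4
position: [494.9, -50.3, 199.0]
ee_rot: [-0.104, 0.995, 0.008, 0.007]
contact_force: [0.3, -0.1, 1.1]
gripper_width: 85.2
```

```bash
python3 - <<'E'
from h import *
tool([490.7,-49.5,49],11.8)
im=save('wrist','w13.png')
T=np.array(arm.camera_info('wrist')['world_from_camera'])
for n in ['clip_edge','knob','rail','lamp','lamp_mouth']:
    for r in arm.place_of('wrist',n)[:1]: print(n,round(r['confidence'],2),w('wrist',r['centre'],T).round(1))
tool([490.7,-49.5,49],11.8)
E
```

```text
pos [494.9 -50.3 199. ] yaw 11.92 tilt [0.0117 0.0166] F [ 0.3 -0.1  1.1] w 85.2 t 12.4
tool shift [  6.1  -0.4 149.9] roll 0.12
clip_edge 0.56 [609.  -20.3  94.6]
knob 0.81 [487.7 -54.2  66.8]
rail 0.69 [489.9 -47.    5.7]
lamp 0.66 [603.6 -23.3  57. ]
lamp_mouth 0.57 [603.8 -23.9  62.7]
pos [499.2 -49.5 199. ] yaw 11.97 tilt [0.0135 0.0161] F [0.3 0.1 0.5] w 85.1 t 12.7
tool shift [ 10.8  -0.2 149.8] roll 0.17
```

View pics/w13.png

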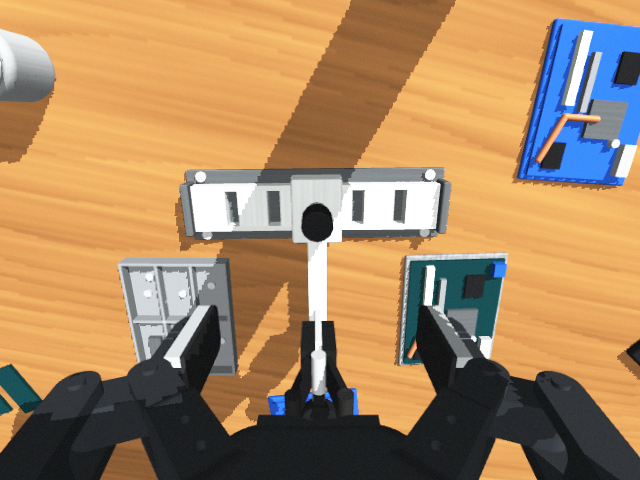

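>>> arm_command(
  commands=[0.006,0,0.01,0.2,0.005,0,0.015,0,0,0,0.02,0,0,0,0.015,0,0,0,0.008,0],
  jaw=1,
)

```text
clock: 13.2
position: [491.0, -50.0, 125.7]
ee_rot: [-0.102, 0.995, 0.007, 0.007]
contact_force: [0.0, 0.4, -0.2]
gripper_width: 85.3
```

```bash
python3 - <<'E'
from h import *
tool([490.7,-49.5,49],11.8)
print(proj('wrist',[490.7,-49.5,82]))
im=save('wrist','w14.png')
E
```

```text
pos [491.  -50.  125.7] yaw 11.72 tilt [0.0134 0.0163] F [ 0.   0.4 -0.2] w 85.3 t 13.2
tool shift [ 1.4 -0.5 76.7] roll -0.08
[318.42334963 269.02507456]
```

View pics/w14.png

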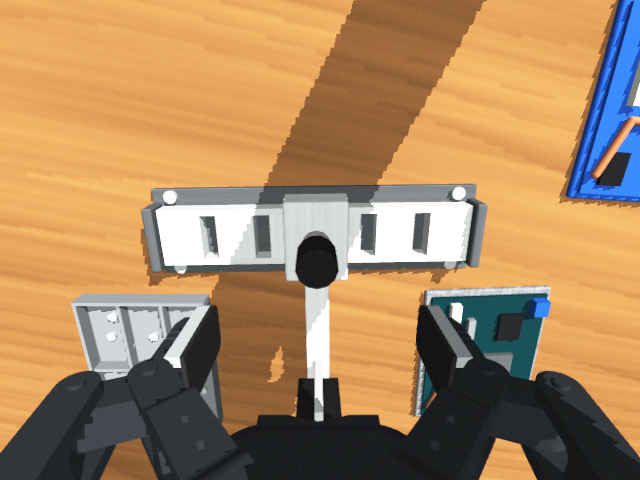

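>>> arm_command(
  commands=[0.001,-0.001,0.01,0,0.0005,0,0.018,0,0,0,0.018,0,0,0,0.012,0,0,0,0.006,0],
  jaw=1,
)

```text
clock: 13.75
position: [492.0, -50.1, 58.2]
ee_rot: [-0.102, 0.995, 0.008, 0.009]
contact_force: [-0.8, -0.7, 0.7]
gripper_width: 85.2
```

>>> arm_command(
  commands=[0,0,0.004,0,0,0,0.003,0,0,0,0.001,0,0,0,0,0,0,0,0,0],
  jaw=0.7,
)

```text
clock: 14.25
position: [493.2, -49.9, 50.2]
ee_rot: [-0.102, 0.995, 0.007, 0.01]
contact_force: [-0.1, 1.4, 0.6]
gripper_width: 60.1
```

```bash
python3 - <<'E'
from h import *
tool([490.3,-50,49],11.8)
im=save('wrist','w15.png')
E
```

```text
pos [493.2 -49.9  50.2] yaw 11.73 tilt [0.0176 0.0168] F [-0.1  1.4  0.6] w 60.1 t 14.25
tool shift [2.9 0.5 1.2] roll -0.07
```

View pics/w15.png

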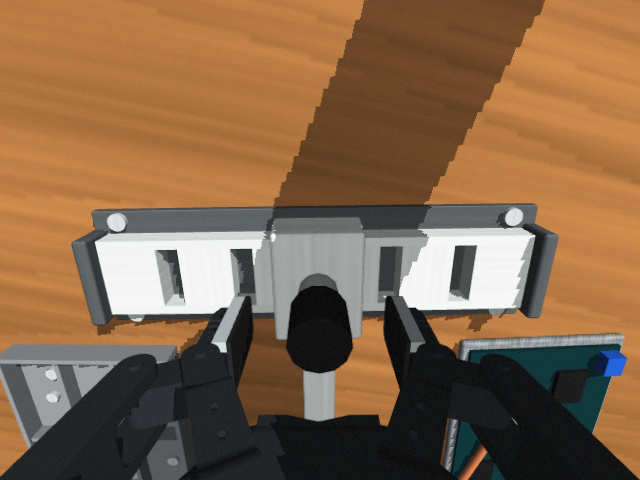

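>>> arm_command(
  commands=[0.002,0.001,0,0,0.001,0,0,0,0,0,0,0,0,0,0,0,0,0,0,0],
  jaw=0.36,
)

```text
clock: 14.8
position: [490.2, -49.4, 51.1]
ee_rot: [-0.102, 0.995, 0.008, 0.011]
contact_force: [-0.3, 0.3, -0.3]
gripper_width: 30.8
```

>>> arm_command(
  commands=[0,0,0,0,0,0,0,0,0,0,0,0,0,0,0,0,0,0,0,0],
  jaw=0,
)

```text
clock: 15.3
position: [490.2, -49.5, 51.5]
ee_rot: [-0.103, 0.995, 0.007, 0.01]
contact_force: [-0.2, 0.0, 2.4]
gripper_width: 24.7
```

```bash
python3 - <<'E'
from h import *
tool([490.3,-50,49],11.8)
im=save('wrist','w16.png')
E
```

```text
pos [490.2 -49.5  51.5] yaw 11.77 tilt [0.0192 0.0168] F [-0.2  0.   2.4] w 24.7 t 15.3
tool shift [ 0.  -0.6  2.4] roll -0.03
```

View pics/w16.png

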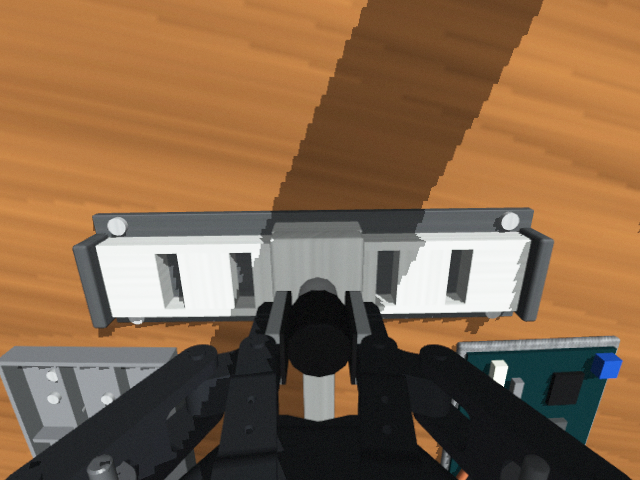

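>>> arm_command(
  commands=[0,0,-0.003,0,0,0,-0.004,0,0,0,-0.004,0,0,0,-0.003,0,0,0,0,0],
  jaw=0,
)

```text
clock: 15.85
position: [490.1, -49.5, 64.8]
ee_rot: [-0.102, 0.995, 0.008, 0.011]
contact_force: [0.7, -0.5, -4.1]
gripper_width: 24.0
```

```bash
python3 - <<'E'
from h import *
a=np.radians(11.8)
tool([490.2-40*np.sin(a),-49.5+40*np.cos(a),65.5],11.8)
im=save('wrist','w17.png')
E
```

```text
pos [490.1 -49.5  64.8] yaw 11.74 tilt [0.0194 0.0173] F [ 0.7 -0.5 -4.1] w 24.0 t 15.85
tool shift [-0.  40.  -0.1] roll -0.06
```

View pics/w17.png

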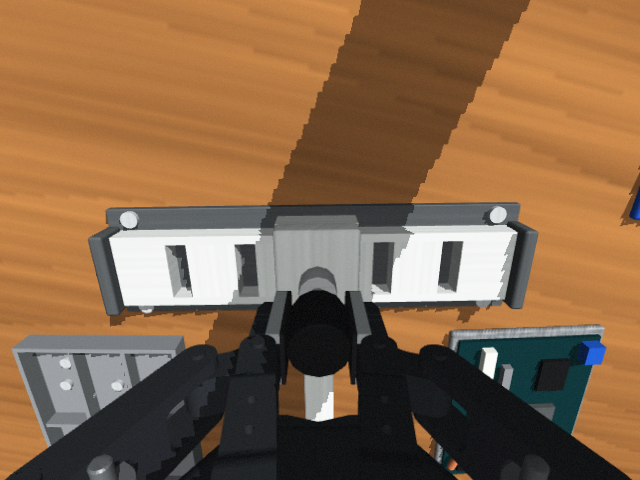

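>>> arm_command(
  commands=[0,0.003,-0.001,0,0,0.008,0,0,0,0.01,0,0,0,0.008,0,0,0,0.004,0,0],
  jaw=0,
)

```text
clock: 16.4
position: [482.7, -15.5, 65.7]
ee_rot: [-0.102, 0.995, 0.007, 0.01]
contact_force: [2.1, -1.4, -5.5]
gripper_width: 24.5
```

```bash
python3 - <<'E'
from h import *
a=np.radians(11.8)
tool([490.2-40*np.sin(a),-49.5+40*np.cos(a),65.5],11.8)
im=save('wrist','w18.png')
E
```

```text
pos [482.7 -15.5  65.7] yaw 11.72 tilt [0.0188 0.0163] F [ 2.1 -1.4 -5.5] w 24.5 t 16.4
tool shift [-0.4  5.2  0.3] roll -0.08
```

View pics/w18.png

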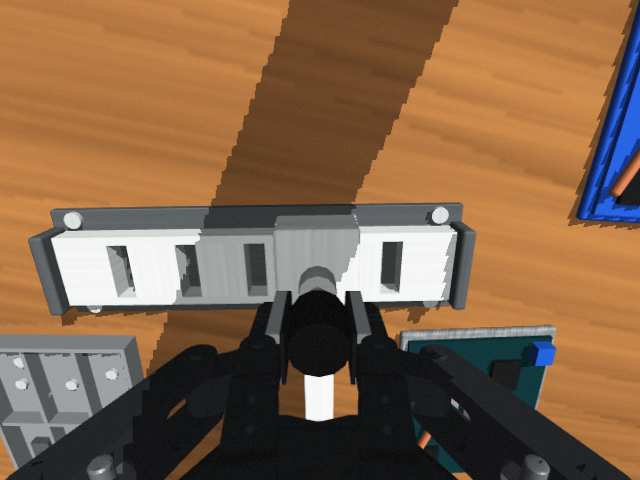

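Slide has moved ~35 mm; three slots now show on the left. Another 5 mm.

>>> arm_command(
  commands=[0,0.003,0,0,0,0.002,0,0,0,0,0,0,0,0,0,0,0,0,0,0],
  jaw=0,
)

```text
clock: 16.95
position: [481.3, -9.2, 65.8]
ee_rot: [-0.102, 0.995, 0.007, 0.01]
contact_force: [0.6, -0.0, -5.3]
gripper_width: 24.5
```

```bash
python3 - <<'E'
from h import *
a=np.radians(11.8)
tool([490.2-40*np.sin(a),-49.5+40*np.cos(a),51.5],11.8)
E
```

```text
pos [481.3  -9.2  65.8] yaw 11.73 tilt [0.0185 0.017 ] F [ 0.6 -0.  -5.3] w 24.5 t 16.95
tool shift [-0.2 -1.5 14.2] roll -0.07
```

>>> arm_command(
  commands=[0,-0.001,0.001,0,0,-0.0005,0.003,0,0,0,0.003,0,0,0,0.003,0,0,0,0.003,0],
  jaw=0,
)

```text
clock: 17.45
position: [481.6, -10.4, 52.2]
ee_rot: [-0.102, 0.995, 0.008, 0.01]
contact_force: [1.0, 1.6, -4.0]
gripper_width: 24.5
```

```bash
python3 - <<'E'
from h import *
a=np.radians(11.8)
tool([490.2-40*np.sin(a),-49.5+40*np.cos(a),51.5],11.8)
im=save('wrist','w19.png')
E
```

```text
pos [481.6 -10.4  52.2] yaw 11.72 tilt [0.0182 0.0176] F [ 1.   1.6 -4. ] w 24.5 t 17.45
tool shift [-0.4 -0.1  0.7] roll -0.08
```

View pics/w19.png

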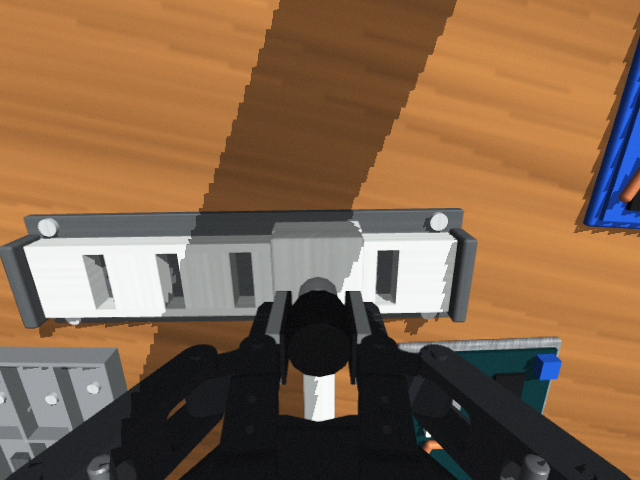

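>>> arm_command(
  commands=[0,0,0.001,0,0,0,0.001,0,0,0,0.001,0,0,0,0.001,0,0,0,0.001,0],
  jaw=0,
)

```text
clock: 18.0
position: [481.8, -10.8, 51.4]
ee_rot: [-0.103, 0.995, 0.007, 0.01]
contact_force: [-2.0, 0.9, 6.2]
gripper_width: 24.3
```

```bash
python3 - <<'E'
from h import *
a=np.radians(11.8)
tool([490.2-40*np.sin(a),-49.5+40*np.cos(a),51.5],11.8)
im=save('wrist','w20.png')
T=np.array(arm.camera_info('wrist')['world_from_camera'])
save('scene','s20.png');save('top','t20.png')
im=cv2.imread('pics/s20.png');cv2.imwrite('pics/s20c.png',cv2.resize(im[180:330,220:420],None,fx=4,fy=4,interpolation=cv2.INTER_CUBIC))
for n in ['clip_edge','knob','lamp','lamp_mouth','tin','fan','screwdriver']:
    for c in ('scene','top'):
        for r in arm.place_of(c,n)[:1]: print(c,n,round(r['confidence'],2),w(c,r['centre']).round(1))
tool([490.2-40*np.sin(a),-49.5+40*np.cos(a),51.5],11.8)
E
```

```text
pos [481.8 -10.8  51.4] yaw 11.8 tilt [0.018 0.016] F [-2.   0.9  6.2] w 24.3 t 18.0
tool shift [-0.3  0.4 -0.1] roll -0.0
scene clip_edge 0.81 [599.2  12.3  89. ]
top clip_edge 0.55 [601.6  17.2  91. ]
scene knob 0.53 [481.1  -8.   71.9]
scene lamp 0.59 [595.7  12.7  55.4]
top lamp 0.58 [598.   18.2  55.9]
scene lamp_mouth 0.77 [597.7  10.5  55.4]
top lamp_mouth 0.97 [594.4  15.1  58.8]
top tin 0.71 [ 422.5 -330.8    0.7]
scene fan 0.82 [ 5.826e+02  3.994e+02 -2.000e-01]
top fan 0.55 [582.8 397.4   2.7]
scene screwdriver 0.86 [ 610.1 -427.3   -1.5]
top screwdriver 0.85 [ 607.5 -427.7    2. ]
pos [481.8 -10.8  51.4] yaw 11.8 tilt [0.0181 0.016 ] F [-1.5  1.7  5.4] w 24.4 t 18.85
tool shift [-0.3  0.4 -0.1] roll -0.0
```

View pics/s20c.png

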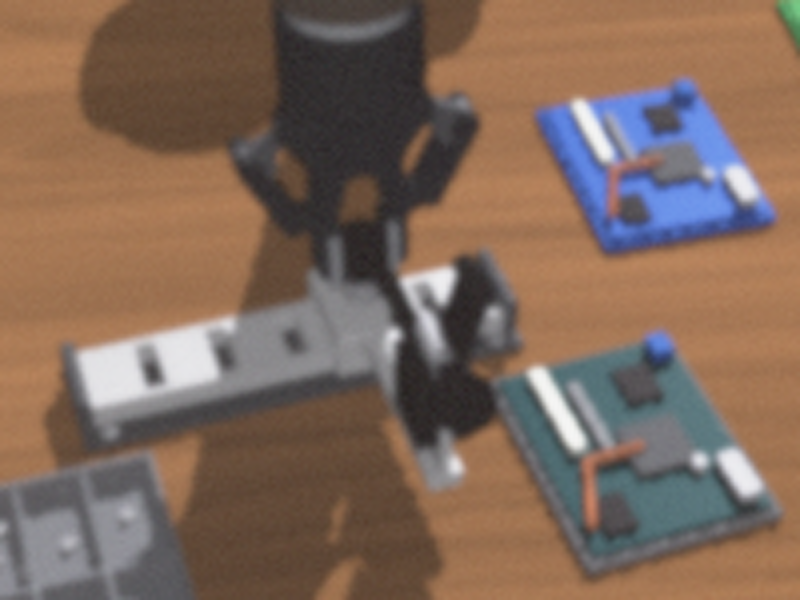

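View pics/w20.png

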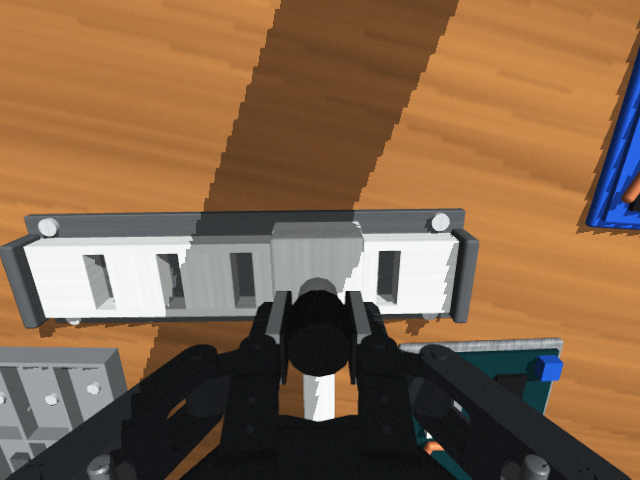

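```bash
python3 - <<'E'
from h import *
print(arm.job_done()); s=arm.read_state();print(s['clock'],s['position'],s['contact_force'],s['gripper_width'])
E
```

```text
the job is handed in; nothing more can be done
None
the job is handed in; nothing more can be done
```

I clipped the lamp onto the plate, moved the slide one hole towards the mainboard with the pin home, and handed the job in while still gripping the knob. It took about 19 s of the 62 s allowed. The simulator gives no verdict, so success is inferred from the checks below.

- **Lamp:** I lifted it by a light squeeze, opened it at 36 mm, lowered it over the middle of the plate edge and let go. At the end the camera networks put its mouth about 31–35 mm below the edge. In plan it was about 2–8 mm from the edge's middle, within the 22 mm limit. It looked upright in the scene picture, though I did not measure its tilt.
- **Slide:** I gripped the knob, lifted it about 14 mm and shifted it along the rail towards the dark teal mainboard. The measured move was 39.6 mm. The wrist picture showed three free slots on the tray side and one on the mainboard side.
- **Pin:** The gripper came back to the height it started at (51.4 mm against 51.5 mm) and met about 5 N of upward resistance. I took that as the pin being fully home.
- **Bystanders:** The screwdriver and fan were at their starting places to within the detectors' noise in both cameras. The tin was confirmed in the top camera only.

The detectors disagreed with each other by about 5 mm on the clip edge, so I relied on my own pixel measurements for placing the lamp. The tool also drifted to about 1.4° of tilt during the run, which had no visible effect.

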